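Jack up the tailstock end of a small lathe for a packer

TASK

The little green lathe needs the 6 mm plywood packer under its tailstock feet. Stand the red lever jack flat on the bench with its saddle centred under the black dot on the lathe's yellow jacking lug, then press the jack's orange handle right down to its stop, so that the jack alone lifts both tailstock feet clear, and finish while still holding the handle down, so that I can slip the packer in. Do not shove the lathe along the bench, and leave the packer, wooden ring and tape measure where they lie.

Things in the scene. Friction and masses are not known exactly. Their poses are not given: they have to be found in the camera images.
- lathe: small green wood lathe standing loose on the bench, about 8 kg, 470 mm long, 212 mm high. Origin: on the bench, centre of its four feet. +y runs along the bed to the headstock (chuck, motor), -y to the tailstock, -x is the operator's side, z up. Tailstock handwheel: up to 191 mm high, ends at y = -180 mm; bed end at y = -212 mm, 89 mm high
- lift_mark (a point): lift point: on the underside of the lathe's yellow jacking lug, plumb below its black dot; at (0, -230, 37) mm in the lathe's frame. The lug is a flat tongue 46 mm wide that sticks out 42 mm beyond the tailstock end of the bed, underside 37 mm and top 47 mm above the bench; beyond y = -182 mm nothing of the lathe is lower than the lug
- tail_foot_front (a point): underside of the tailstock foot nearer the operator, in the lathe's frame at (-48, -150, 0) mm; a black rubber foot 30 mm across
- tail_foot_rear (a point): underside of the other tailstock foot, at (48, -150, 0) mm
- head_foot_front (a point): underside of the headstock foot nearer the operator, at (-48, 150, 0) mm
- head_foot_rear (a point): underside of the other headstock foot, at (48, 150, 0) mm
- jack: loose lever jack, 0.87 kg. Origin: on the bench, plumb below the lever's pivot. Steel base plate 54 mm wide (x), y = -103 to +87 mm, 5 mm thick. Two upright red cheeks round the pivot, 34 mm wide over their outer faces (along x), y = -41 to +25 mm, 54 mm high, with a tab to 64 mm: carry the jack by pinching these across x. Saddle at +y, orange handle slopes up to -y
- jack_grip (a point): middle of the red cheeks, 42 mm above the jack's underside and 8 mm to -y of its origin: where to pinch them
- jack_lever (a joint): lever angle (rad): 0 handle up and saddle down, 0.28 handle down at its stop. A spring lifts the handle when let go; no latch. It turns about the jack's x axis at a pivot 28 mm above the jack's underside at its origin. Pressing at handle_grip takes about 3 N at first, up to about 12 N with the lathe's weight on the saddle
- saddle (a point): top of the domed black rubber saddle, 27 mm across, on the short arm of the lever 70 mm from the pivot; handle up: 71 mm to +y of the jack's origin and 30 mm above the bench; handle down: 68 mm and 50 mm
- handle_grip (a point): middle of the orange handle sleeve, a round bar 21 mm thick, 74 mm long, 195 mm from the pivot. Handle up: 178 mm to -y of the jack's origin, 108 mm above the bench and sloping up 0.42 rad away from the pivot; handle down: 193 mm, 55 mm and 0.14 rad
- packer: thin plywood strip 50 x 200 x 6 mm lying flat in front of the lathe; origin under its centre, long axis y
- tape_measure: black and yellow tape measure 38 x 86 x 70 mm; origin under its centre
- wood_ring: flat turned wooden ring, 106 mm across, 14 mm thick, lying behind the work; origin under its centre

How it is judged (in metres and radians):
On the way, in this order (a step that is already met when the one before it is completed fails the run):
1. the jack stands flat on the bench, let go, its saddle within 12 mm of plumb under the lift mark, the lathe still on its feet (horizontal distance between saddle and lift_mark below 0.012 m and height (world z) of jack below 0.003 m and angle between jack's own z axis and vertical below 0.03 rad and value of joint jack_lever below 0.08 rad and contact force between each of the arm, the fingers and jack below 0.3 N and height (world z) of each of tail_foot_front, tail_foot_rear below 0.002 m), for 0.2 s.
2. the handle is down and both tailstock feet are more than 7 mm off the bench (value of joint jack_lever above 0.25 rad and height (world z) of each of tail_foot_front, tail_foot_rear above 0.007 m), for 0.2 s.
At the end, for the whole second after the job is handed in: handle held down (lever over 0.25 of 0.28 rad, over 2 N); tailstock feet over 7 mm up, headstock feet below 4 mm; jack flat, saddle within 15 mm of plumb under the mark, carrying over 8 N; robot and packer off the lathe, lathe at rest (all of step 2 and height (world z) of each of head_foot_front, head_foot_rear below 0.004 m and horizontal distance between saddle and lift_mark below 0.015 m and height (world z) of jack below 0.003 m and angle between jack's own z axis and vertical below 0.03 rad and contact force between jack and lathe above 8 N and contact force between any of the fingers, the arm and jack above 2 N and contact force between each of the arm, the fingers and lathe below 0.5 N and contact force between packer and lathe below 0.3 N and linear speed of lathe below 0.02 m/s); the arm keeps its last pose, push and grip.
It fails at once if the lathe is shoved along the bench (a headstock foot moves more than 20 mm) (distance of any of head_foot_front, head_foot_rear from where it was at the start of the episode above 0.02 m).
It fails at once if the lathe's tailstock end is shoved more than 25 mm or lifted more than that (distance of lift_mark from where it was at the start of the episode above 0.025 m).
It fails at once if the packer, wooden ring or tape measure is moved more than 25 mm (distance of any of packer, wood_ring, tape_measure from where it was at the start of the episode above 0.025 m).
It also fails if it takes over 58 s, if anything falls off the work surface, if the arm or the gripper's body presses on something with over 40 N, if the wrist force passes 120 N, or if a joint passes its speed limit or range.

ROBOT

A 6-joint arm with a two-finger parallel gripper is mounted at the origin on a cart in front of the work surface, level with it; the furniture and walls round the work are solid. World frame = base frame: x ahead of the robot, y to its left, z up, the work surface at z = 0. Lengths are in mm, angles in rad, forces in N, time in s.
With the tool pointing down it reaches from about 350 to 925 mm from the base axis. Payload 6.4 kg.
Tool frame: the origin (TCP) lies at the very end of the fingers, on their centre line; the grasp point (between the pads) lies 19 mm behind it; z points along the fingers, y is the line along which they close (so a half turn about z gives the same grasp; the last joint's range is limited). The gripper opens to 85 mm and grips with 20 to 120 N. Pads are 22 mm wide; open, the fingers measure 114 mm over their backs; the gripper's body (76 mm by 85 mm) begins 54 mm behind the grasp point. The pads swing forward as they close: fully open they stand 13 mm farther back than shut.
Start: joints at [-1.297, 0.245, 1.558, -0, 1.339, -0.174], TCP at [281.445, -585.92, 193.79] pointing down, gripper open.
Joint ranges: [-3.13, 3.13], [-1.02, 2.26], [0.13, 2.54], [-0.95, 4.09], [0.21, 2.88], [-2.74, 2.74]. Speed limits (rad/s): [2.57, 2.57, 3.14, 3.14, 3.14, 3.14].

INTERFACE

Orientations are given as a 3x3 rotation matrix whose columns are the frame's x, y, z axes.
In Python, from station import manip gives the robot as it stands.
- The arm moves only by the tool drive_tool, never from a script. Its argument "commands" is text: rows parted by semicolons, each of 7 numbers parted by spaces: the shift along the world's x, y, z in units of 40 mm (1.0 is 40 mm), then the turn, a rotation vector about the world's x, y, z in units of 5 degrees (1.0 is 5 degrees), then the opening, from 0 (shut) to 1 (fully open). A call has 1 to 20 rows; each row shifts and turns the commanded pose from where the row before left it; what a row does not reach is not made up. A row lasts 1/8 s, in which the tool goes at most 62.5 mm and 10.7 degrees, less where a joint would pass 70% of its speed; a pose out of reach is approached as far as the arm can. A call is refused whole if a number of a shift passes 1 or a number of a turn 1, either way. A call with a gripper value outside its range is refused whole. The fingers move at their own pace and stop on an object; the grip force is fixed at half the most. Time passes only in rows, so rows that do not move let the fingers close. It gives the time, the measured TCP pose, the force, the opening and the grip force at its end, in the units of the state.
- manip.sense(): the state, without advancing time (a new reading comes with each control period).
- manip.capture(name): name is "scene" or "side" or "wrist"; returns a dict with "frame" (420x560x3 uint8, blue, green, red), "depth" (420x560 float32, mm along the optical axis (not along the pixel's ray), 0 where there is no reading), "camera_matrix" (3x3 intrinsics, pixels), "extrinsics" (4x4, takes a point from world to camera coordinates); the wrist camera has in their place "T_tool_cam" (4x4, takes a point from camera to tool coordinates, whose origin is the TCP and whose axes are the flange's). Camera axes: x right, y down, z forward; pixel columns grow to the right and rows downward; lengths in mm; the calibration is good to about 2 mm. A picture is of the moment at which its call begins: read the wrist's pose just before it.
- manip.close_job(): hands the job in; it is judged then, once.
The state is a dict: "time": time; "joint_pos": joint angles; "dq": joint speeds; "joint_torque": joint torques, N m; "tool_pos": TCP position; "orientation": TCP orientation; "force": force on the tool from outside, world axes, zero at the start; "torque": the same for the moment, N m; "finger_gap": finger opening in mm; "finger_force": force on a finger pad.
Only numpy, scipy, OpenCV 4.12 (cv2) and the standard library are available. Lean on these libraries where they do the work, as an engineer would, in place of code of your own. Each camera call takes 0.05 s, during which the arm holds its last target. There are 200 camera calls.

## Working session

There is one attempt and no reset: what is moved stays moved. The work goes in short steps, Python scripts to look and compute and a tool call to move; the robot and the scene stay as the last step left them, time stands still between calls to the robot, and variables do not carry over. Pictures are saved under pics/ and viewed, at most 10 in all, crops included, and the job is handed in when it is done.

Besides the shell and the picture viewer there is one more tool, called by a JSON object that holds its "op" and its "data". drive_tool: Moves the arm, as the interface text tells. Its arguments: {"type":"object","properties":{"commands":{"type":"string"}},"required":["commands"]}

```bash
mkdir -p pics; cat > h.py <<'E'
import numpy as np, cv2, pickle
from station import manip
def grab(n):
    s=manip.sense(); c=manip.capture(n); c['s']=s
    if n=='wrist':
        T=np.eye(4);T[:3,:3]=np.array(s['orientation']).reshape(3,3);T[:3,3]=s['tool_pos']
        c['cw']=T@np.array(c['T_tool_cam'])
    else: c['cw']=np.linalg.inv(np.array(c['extrinsics']))
    return c
def cloud(c):
    K=np.array(c['camera_matrix']);d=c['depth'];v,u=np.indices(d.shape)
    P=np.stack([(u-K[0,2])/K[0,0]*d,(v-K[1,2])/K[1,1]*d,d],-1)
    return P@c['cw'][:3,:3].T+c['cw'][:3,3]
def ray(c,uv,z):
    K=np.array(c['camera_matrix']);r=c['cw'][:3,:3]@np.linalg.solve(K,[uv[0],uv[1],1.]);o=c['cw'][:3,3]
    return o+r*(z-o[2])/r[2]
E
python3 - <<'E'
from h import *
a=grab('scene');b=grab('side')
pickle.dump((a,b),open('ab.pkl','wb'))
cv2.imwrite('pics/a.png',a['frame']);cv2.imwrite('pics/b.png',b['frame'])
for c in(a,b):print(c['cw'].round(2),c['camera_matrix'],(c['depth']>0).mean())
E
```

```text
[[ 8.40000e-01 -3.00000e-01  4.50000e-01 -1.92210e+02]
 [-5.40000e-01 -4.40000e-01  7.10000e-01 -1.13146e+03]
 [-1.00000e-02 -8.50000e-01 -5.30000e-01  9.23650e+02]
 [ 0.00000e+00  0.00000e+00  0.00000e+00  1.00000e+00]] [[415.56353995   0.         284.1982157 ]
 [  0.         415.56353995 210.73165274]
 [  0.           0.           1.        ]] 0.8657142857142858
[[ 1.00000e+00  2.00000e-02 -1.00000e-02  5.29670e+02]
 [ 2.00000e-02 -6.20000e-01  7.80000e-01 -1.19631e+03]
 [ 1.00000e-02 -7.80000e-01 -6.20000e-01  1.01242e+03]
 [ 0.00000e+00  0.00000e+00  0.00000e+00  1.00000e+00]] [[517.81760595   0.         279.43776581]
 [  0.         517.81760595 206.33805649]
 [  0.           0.           1.        ]] 0.9764668367346939
```

View pics/a.png

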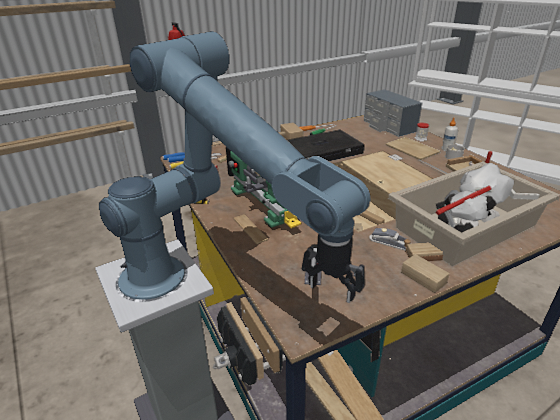

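View pics/b.png

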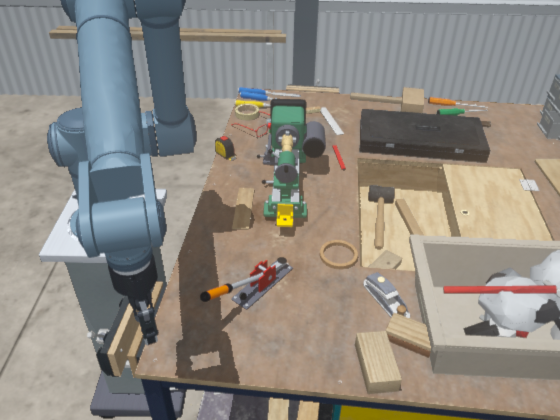

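The side view shows the jack's red cheeks near (263,277), its orange handle at (215,292) and saddle at (283,263). The yellow lug is at (286,215), the ring at (339,253), the packer at (244,208), and the tape at (225,148). In the scene view the arm hides most of the jack, and the lug is at (292,222).

```bash
python3 - <<'E'
from h import *
a,b=pickle.load(open('ab.pkl','rb'))
P=cloud(b);f=b['frame'];hsv=cv2.cvtColor(f,cv2.COLOR_BGR2HSV);H,S,V=[hsv[...,i].astype(int) for i in range(3)]
box=np.zeros(H.shape,bool)
def m(name,cond,r0,r1,c0,c1):
    k=np.zeros(H.shape,bool);k[r0:r1,c0:c1]=cond[r0:r1,c0:c1];k&=b['depth']>0
    q=P[k];v,u=np.where(k)
    if len(q)==0: print(name,'none');return
    xy=q[:,:2]; e=np.linalg.eigh(np.cov(xy.T))[1][:,1]
    print(name,len(q),'px',u.mean().round(1),v.mean().round(1),'med',np.median(q,0).round(1),'lo',np.percentile(q,3,0).round(),'hi',np.percentile(q,97,0).round(),'ax',e.round(3))
m('yellow',(H>20)&(H<32)&(S>180)&(V>120),195,235,265,310)
m('dot',(V<70),200,222,278,296)
m('orange',(H>=8)&(H<20)&(S>200)&(V>150),270,310,190,240)
m('red',((H<6)|(H>174))&(S>170)&(V>80),250,300,235,300)
z=P[...,2]
m('jackall',(z>3)&(S<400),250,310,195,300)
m('low',(z>2.5)&(z<9),250,310,220,300)
m('packer',(H>8)&(H<25)&(S>60)&(V>110)&(z>2),180,235,225,260)
m('ring',(z>5)&(z<20),235,275,312,365)
m('tape',(z>20),130,165,210,240)
m('lathe',(z>60),95,235,255,330)
print('table z',np.median(z[300:330,280:340]))
E
```

```text
yellow 344 px 284.6 215.2 med [535.3 -29.3  50.5] lo [515. -67.  41.] hi [558. -19.  84.] ax [-0.095  0.995]
dot none
orange 130 px 217.9 290.6 med [ 384.3 -383.5  112.5] lo [ 367. -404.   99.] hi [ 401. -361.  126.] ax [0.602 0.799]
red 114 px 261.4 276.6 med [ 478.9 -272.9   50.3] lo [ 455. -290.   13.] hi [ 502. -231.   65.] ax [0.141 0.99 ]
jackall 1656 px 251.2 282.1 med [ 462.5 -278.7   27.9] lo [ 355. -413.    3.] hi [ 542. -183.  126.] ax [0.632 0.775]
low 640 px 259.7 285.8 med [ 465.2 -275.9    4.5] lo [ 390. -334.    3.] hi [ 559. -150.    8.] ax [0.647 0.762]
packer 669 px 243.0 207.7 med [407.3  58.6   4.9] lo [366. -41.   2.] hi [443. 176.   9.] ax [-0.05   0.999]
ring 404 px 338.3 253.7 med [ 688.2 -148.5   12.1] lo [ 639. -194.    6.] hi [737. -93.  17.] ax [0.122 0.992]
tape 265 px 224.3 144.9 med [322.3 356.8  46.5] lo [286. 335.  21.] hi [351. 382.  69.] ax [-0.875  0.483]
lathe 4347 px 289.6 149.5 med [544.1 227.9 143.3] lo [480. -21.  66.] hi [649. 382. 204.] ax [0.11  0.994]
table z -1.027875731203892
```

{"op": "drive_tool", "data": {"commands": "0.5 0.5 1 0 0 0 1;0.7 0.9 0.8 0 0 0 1;0.7 0.9 0.8 0 0 0 1;0.7 0.9 0.6 0 0 0 1;0.7 0.9 0.4 0 0 0 1;0.7 0.9 0.4 0 0 0 1;0.6 0.9 0 0 0 0 1;0 0 0 0 0 0 1;0 0 0 0 0 0 1"}}

```text
time: 1.23
tool_pos: [465.1, -350.0, 353.2]
orientation: [[0.901, 0.433, -0.001], [0.433, -0.901, 0.0], [-0.001, -0.001, -1.0]]
force: [-0.9, 0.2, -0.3]
finger_gap: 85.3
finger_force: 0.0
```

```bash
python3 - <<'E'
from h import *
c=grab('wrist');pickle.dump(c,open('w1.pkl','wb'));cv2.imwrite('pics/w1.png',c['frame'])
print(c['s']['time'],c['s']['tool_pos'],np.array(c['s']['orientation']).round(3),c['cw'].round(3),c['camera_matrix'],(c['depth']>0).mean())
E
```

```text
1.225 [ 465.12041683 -350.03755737  353.17536051] [[ 0.901  0.433 -0.001]
 [ 0.433 -0.901  0.   ]
 [-0.001 -0.001 -1.   ]] [[ 4.32000e-01 -8.54000e-01 -2.88000e-01  5.39047e+02]
 [-9.02000e-01 -4.10000e-01 -1.37000e-01 -3.14725e+02]
 [-1.00000e-03  3.19000e-01 -9.48000e-01  5.34682e+02]
 [ 0.00000e+00  0.00000e+00  0.00000e+00  1.00000e+00]] [[297.41616615   0.         281.99315659]
 [  0.         297.41616615 214.86220168]
 [  0.           0.           1.        ]] 0.9960416666666667
```

View pics/w1.png

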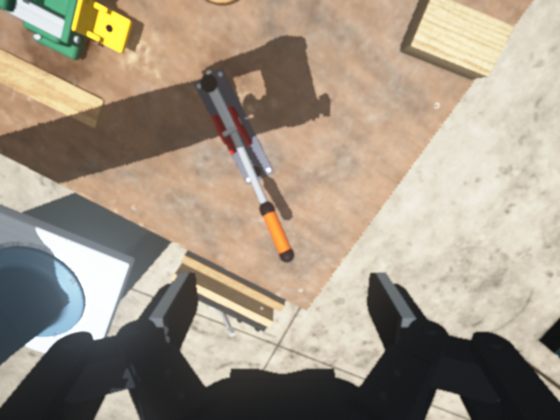

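The wrist view shows the lug's dot at (109,28), the saddle at (210,82), the orange sleeve from (266,208) to (287,255), and the red cheeks around (238,135). I'll cast these to world positions.

```bash
cat > meas.py <<'E'
from h import *
def run(c,other=None):
    P=cloud(c);hsv=cv2.cvtColor(c['frame'],cv2.COLOR_BGR2HSV);H,S,V=[hsv[...,i].astype(int) for i in range(3)]
    out={}
    def big(k):
        n,l,st,ce=cv2.connectedComponentsWithStats(k.astype(np.uint8));i=1+np.argmax(st[1:,4]);return l==i
    def uvc(k):
        (x,y),(w,h),an=cv2.minAreaRect(np.argwhere(k)[:,::-1].astype(np.float32));return (x,y)
    R=np.zeros(H.shape,bool);R[:300]=1
    o=big(R&(H>=6)&(H<20)&(S>200)&(V>140)&(P[...,2]>40)&(P[...,2]<140))
    zo=np.median(P[o][:,2]);print('orange rect',uvc(o),'depth med',np.median(P[o],0).round(1),'ray',ray(c,uvc(o),zo-3).round(1))
    y=R&(H>20)&(H<34)&(S>170)&(V>120)&(P[...,2]>35)
    lug=big(y&(abs(P[...,2]-47)<7))
    hull=np.zeros(H.shape,np.uint8);cv2.drawContours(hull,cv2.findContours(lug.astype(np.uint8),0,2)[0],-1,1,-1)
    d=(hull>0)&(V<90)
    if d.any():
        d=big(d);print('dot px',np.argwhere(d)[:,::-1].mean(0).round(1),d.sum(),'depth',np.median(P[d],0).round(1),'ray47',ray(c,np.argwhere(d)[:,::-1].mean(0),47).round(1))
    q=np.array([ray(c,p[::-1],47)[:2] for p in np.argwhere(lug)],np.float32)
    print('lug z',np.median(P[lug][:,2]).round(1),'rect',cv2.minAreaRect(q))
    r=R&((H<8)|(H>172))&(S>130)&(V>60)&(P[...,2]>10)&(P[...,2]<75)
    r=big(cv2.morphologyEx(r.astype(np.uint8),cv2.MORPH_CLOSE,np.ones((5,5))))&(P[...,2]>45);print('red top',np.median(P[r],0).round(1),'max z',np.percentile(P[r][:,2],98).round(1))
    return P
E
python3 - <<'E'
from meas import *
c=pickle.load(open('w1.pkl','rb'));P=run(c)
H,S,V=[x.astype(int) for x in cv2.split(cv2.cvtColor(c['frame'],cv2.COLOR_BGR2HSV))]
k=np.zeros(H.shape,bool);k[65:100,195:225]=1
k&=(V<60)&(P[...,2]>15)&(P[...,2]<40)
print('saddle',k.sum(),np.argwhere(k)[:,::-1].mean(0),np.median(P[k],0).round(1),np.percentile(P[k][:,2],95),'ray30',ray(c,np.argwhere(k)[:,::-1].mean(0),27).round(1))
xy=P[...,:2];z=P[...,2];b=np.zeros(H.shape,bool);b[60:200,180:290]=1
b&=(z>3)&(z<8)&(S<70);q=P[b][:,:2].astype(np.float32)
print('plate',b.sum(),cv2.minAreaRect(q),np.median(z[150:200,100:180]))
E
```

```text
Traceback (most recent call last):
  File "meas.py", line 10, in run
    o=big(R&(H>=6)&(H<20)&(S>200)&(V>140)&(P[...,2]>40)&(P[...,2]<140))
  File "meas.py", line 6, in big
    n,l,st,ce=cv2.connectedComponentsWithStats(k.astype(np.uint8));i=1+np.argmax(st[1:,4]);return l==i
                                                                       ~~~~~~~~~^^^^^^^^^^
ValueError: attempt to get argmax of an empty sequence
```

```bash
python3 - <<'E'
from h import *
c=pickle.load(open('w1.pkl','rb'));P=cloud(c);hsv=cv2.cvtColor(c['frame'],cv2.COLOR_BGR2HSV)
for u,v in [(109,28),(95,20),(100,15),(210,82),(276,230),(238,135),(222,118),(150,200)]: print(u,v,hsv[v,u],P[v,u].round(1),c['depth'][v,u])
for z in(0,47): print(ray(c,(109,28),z).round(1))
E
```

```text
109 28 [12 66 66] [537.9 -42.1  49.7] 422.64212
95 20 [ 22 203 177] [539.  -22.   50.2] 419.0932
100 15 [ 30 169 255] [548.  -26.1  49.1] 418.03635
210 82 [15 62 49] [ 534.  -192.6   31.4] 461.6825
276 230 [ 17 182 254] [ 386.2 -377.5  116. ] 449.43097
238 135 [130   7 109] [ 480.4 -263.8   40. ] 478.71194
222 118 [120   2 124] [ 492.8 -229.6   33. ] 477.09363
150 200 [ 15  74 209] [ 297.2 -157.9    2. ] 553.032
[537.8 -14.1   0. ]
[537.9 -40.6  47. ]
```

```bash
sed -i 's/(H>=6)&(H<20)&(S>200)&(V>140)/(H>=6)\&(H<22)\&(S>150)\&(V>140)/; s/(H>20)&(H<34)&(S>170)&(V>120)/(H>19)\&(H<36)\&(S>120)\&(V>100)/' meas.py
python3 - <<'E'
from meas import *
c=pickle.load(open('w1.pkl','rb'));P=run(c)
H,S,V=[x.astype(int) for x in cv2.split(cv2.cvtColor(c['frame'],cv2.COLOR_BGR2HSV))]
k=np.zeros(H.shape,bool);k[65:100,195:225]=1
k&=(V<70)&(P[...,2]>22)&(P[...,2]<40)
print('saddle',k.sum(),np.argwhere(k)[:,::-1].mean(0),np.median(P[k],0).round(1),np.percentile(P[k][:,2],95),'ray27',ray(c,np.argwhere(k)[:,::-1].mean(0),27).round(1))
z=P[...,2];b=np.zeros(H.shape,bool);b[60:195,180:285]=1
b&=(z>9)&(z<75);q=P[b]
g=cv2.imwrite('x.png',b*255)
d=np.array([.64,.77]);print('jack body',b.sum(),np.linalg.eigh(np.cov(q[:,:2].T))[1][:,1])
E
```

```text
orange rect (276.44830322265625, 231.87933349609375) depth med [ 383.  -379.9  115.4] ray [ 382.3 -380.   112.4]
dot px [108.7  27.9] 15 depth [537.9 -41.7  48.8] ray47 [537.8 -40.2  47. ]
lug z 48.3 rect ((537.8556518554688, -42.16563415527344), (50.12451934814453, 45.91285705566406), 89.13580322265625)
red top [ 475.2 -239.    55.5] max z 66.3
saddle 216 [208.32407407  82.89351852] [ 531.3 -190.8   30.8] 32.85828474842134 ray27 [ 531.6 -189.7   27. ]
jack body 1883 [0.61647557 0.78737404][ WARN:0@0.359] global loadsave.cpp:1063 imwrite_ Unsupported depth image for selected encoder is fallbacked to CV_8U.
```

{"op": "drive_tool", "data": {"commands": "0.1 0.4 0 0 0 0.9 1;0.1 0.5 -0.5 0 0 0.9 1;0.1 0.6 -0.8 0 0 0.9 1;0.1 0.5 -0.9 0 0 0.9 1;0.1 0.5 -0.9 0 0 0.9 1;0 0 -0.9 0 0 0.74 1;0 0 -0.75 0 0 0 1;0 0 0 0 0 0 1;0 0 0 0 0 0 1"}}

```text
time: 2.4
tool_pos: [485.8, -251.1, 165.1]
orientation: [[0.619, 0.786, 0.001], [0.786, -0.619, -0.001], [-0.0, 0.002, -1.0]]
force: [-0.2, 0.1, 0.1]
finger_gap: 85.2
finger_force: 0.0
```

```bash
python3 - <<'E'
from meas import *
c=grab('wrist');pickle.dump(c,open('w2.pkl','wb'));cv2.imwrite('pics/w2.png',c['frame'])
print(c['s']['joint_pos'])
try: run(c)
except Exception as e: print(e)
E
```

```text
[-6.84416910e-01  3.09760052e-02  1.84932936e+00 -3.28253759e-05
  1.25950500e+00 -1.75279766e-02]
orange rect (188.5, 4.5) depth med [529.  -64.2  41. ] ray [528.9 -63.   38. ]
lug z 47.7 rect ((521.2971801757812, -63.25189971923828), (11.036966323852539, 24.781436920166016), 51.78590774536133)
red top [ 498.1 -254.7   56. ] max z 66.3
```

View pics/w2.png

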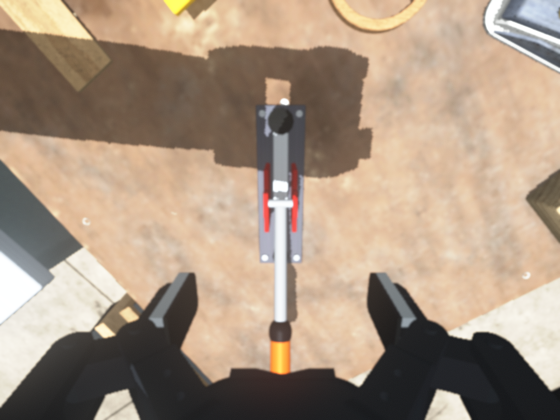

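The jack is upright in the wrist view. Its axis runs along column 281, midway between the fingers. The saddle is at (281,120) and the cheeks span rows 165–230. I'll check where along the jack the grip falls.

```bash
python3 - <<'E'
from h import *
c=pickle.load(open('w2.pkl','rb'));P=cloud(c)
d=np.array([.619,.786]);t=np.array(c['s']['tool_pos'])[:2]
n=np.array([.786,-.619])
f=lambda p:((p[:2]-t)@d).round(1),((p[:2]-t)@n).round(1)
sh=lambda nm,p:print(nm,p.round(1),'along',((p[:2]-t)@d).round(1),'lat',((p[:2]-t)@n).round(1))
sh('saddle',ray(c,(281,120),27))
H,S,V=[x.astype(int) for x in cv2.split(cv2.cvtColor(c['frame'],cv2.COLOR_BGR2HSV))]
r=((H<8)|(H>172))&(S>130)&(V>60);r[:140]=0;r[250:]=0;r[:,:255]=0;r[:,310:]=0;r&=(P[...,2]>30)&(P[...,2]<70)
q=P[r];a=(q[:,:2]-t)@d;l=(q[:,:2]-t)@n
print('cheek along',np.percentile(a,[1,50,99]).round(1),'lat',np.percentile(l,[1,99]).round(1),'z',np.percentile(q[:,2],[50,99]))
k=(V<70);k[:100]=0;k[140:]=0;k[:,:262]=0;k[:,300:]=0;k&=(P[...,2]>22)&(P[...,2]<40)
q=P[k];a=(q[:,:2]-t)@d;l=(q[:,:2]-t)@n;print('saddle along',np.percentile(a,[2,50,98]).round(1),np.percentile(l,[2,98]).round(1),np.percentile(q[:,2],98))
E
```

```text
Traceback (most recent call last):
NameError: name 'p' is not defined. Did you mean: 'P'?
```

```bash
python3 - <<'E'
from h import *
c=pickle.load(open('w2.pkl','rb'));P=cloud(c)
d=np.array([.619,.786]);t=np.array(c['s']['tool_pos'])[:2]
n=np.array([.786,-.619])
sh=lambda nm,p:print(nm,p.round(1),'along',((p[:2]-t)@d).round(1),'lat',((p[:2]-t)@n).round(1))
sh('saddle',ray(c,(281,120),27))
H,S,V=[x.astype(int) for x in cv2.split(cv2.cvtColor(c['frame'],cv2.COLOR_BGR2HSV))]
r=((H<8)|(H>172))&(S>130)&(V>60);r[:140]=0;r[250:]=0;r[:,:255]=0;r[:,310:]=0;r&=(P[...,2]>30)&(P[...,2]<70)
q=P[r];a=(q[:,:2]-t)@d;l=(q[:,:2]-t)@n
print('cheek along',np.percentile(a,[1,50,99]).round(1),'lat',np.percentile(l,[1,99]).round(1),'z',np.percentile(q[:,2],[50,99]))
k=(V<70);k[:100]=0;k[140:]=0;k[:,:262]=0;k[:,300:]=0;k&=(P[...,2]>22)&(P[...,2]<40)
q=P[k];a=(q[:,:2]-t)@d;l=(q[:,:2]-t)@n;print('saddle along',np.percentile(a,[2,50,98]).round(1),np.percentile(l,[2,98]).round(1),np.percentile(q[:,2],98))
E
```

```text
saddle [ 532.7 -190.1   27. ] along 77.0 lat -0.9
cheek along [-33.1   4.5  31. ] lat [-17.9  14.1] z [55.84298701 66.71798222]
saddle along [65.4 77.1 87.6] [-11.    9.3] 32.63848728668023
```

{"op": "drive_tool", "data": {"commands": "-0.04 0 -0.8 0 0 0 1;0 0 -0.8 0 0 0 1;0 0 -0.8 0 0 0 1;0 0 -0.6 0 0 0 1;0 0 -0.4 0 0 0 1;0 0 -0.12 0 0 0 1;0 0 0 0 0 0 0.6;0 0 0 0 0 0 0.4;0 0 0 0 0 0 0.2;0 0 0 0 0 0 0.2;0 0 0 0 0 0 0.2;0 0 0 0 0 0 0.2"}}

```text
time: 3.95
tool_pos: [484.2, -250.2, 24.3]
orientation: [[0.618, 0.787, 0.0], [0.787, -0.618, -0.0], [-0.0, 0.001, -1.0]]
force: [-2.5, 1.8, 5.8]
finger_gap: 30.3
finger_force: 58.8
```

{"op": "drive_tool", "data": {"commands": "0 0 0.3 0 0 0 0.2;0 0 0.3 0 0 0 0.2;0.15 0 0 0 0 0.85 0.2;0.15 0.1 0 0 0 0.85 0.2;0.15 0.2 0 0 0 0.85 0.2;0.15 0.2 0 0 0 0.85 0.2;0.15 0.25 0 0 0 0.85 0.2;0.15 0.25 0 0 0 0.85 0.2;0.15 0.25 0 0 0 0.85 0.2;0.15 0.25 0 0 0 0.85 0.2;0.15 0.25 0 0 0 0.82 0.2;0 0 0 0 0 0 0.2;0 0 0 0 0 0 0.2;0 0 0 0 0 0 0.2"}}

```text
time: 5.7
tool_pos: [537.8, -180.2, 47.2]
orientation: [[0.002, 1.0, 0.0], [1.0, -0.002, -0.0], [-0.0, 0.0, -1.0]]
force: [0.5, 1.3, -6.2]
finger_gap: 25.1
finger_force: 62.8
```

```bash
python3 - <<'E'
from meas import *
c=grab('wrist');pickle.dump(c,open('w3.pkl','wb'));b=grab('side');pickle.dump(b,open('b3.pkl','wb'))
s=cv2.resize(b['frame'][170:340,190:360],(510,510));w=c['frame']
cv2.imwrite('pics/w3.png',np.hstack([cv2.resize(w,(286,214)),np.zeros((214,4,3),np.uint8),s[100:314]]));cv2.imwrite('pics/w3b.png',w)
try: run(c)
except Exception as e: print(e)
E
```

```text
orange rect (238.0, 35.0) depth med [514.3 -57.5  46.6] ray [513.9 -56.9  43.6]
lug z 48.3 rect ((537.2798461914062, -53.80052947998047), (24.039804458618164, 46.01800537109375), 89.87086486816406)
red top [ 525.3 -146.2   61.4] max z 75.3
```

View pics/w3b.png

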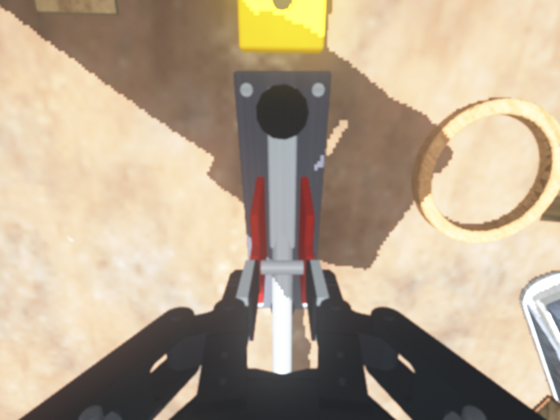

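The jack hangs in the grip and the fingers seem close to the rear end of the cheeks at rows 265–305. The saddle is at (281,111) and the lug edge at row 50. I'll check slip and tilt.

```bash
python3 - <<'E'
from h import *
c=pickle.load(open('w3.pkl','rb'));P=cloud(c)
for u,v in [(250,85),(315,85),(250,130),(315,130),(250,160),(315,160),(246,235),(318,235),(281,111),(270,111),(281,150),(281,200),(281,240),(258,190),(306,190),(258,230),(306,230),(308,262),(281,320),(281,350),(281,3),(281,40),(400,60)]: print(u,v,c['frame'][v,u],P[v,u].round(1))
b=pickle.load(open('b3.pkl','rb'));Q=cloud(b)
cv2.imwrite('pics/b3.png',cv2.resize(b['frame'][170:340,190:390],(800,600)[:2] and (706,600)))
E
```

```text
250 85 [154 152 148] [520.1 -82.5  49. ]
315 85 [171 171 167] [556.1 -82.7  50.2]
250 130 [93 87 88] [ 518.6 -106.9   42.7]
315 130 [91 85 84] [ 557.7 -106.9   43.2]
250 160 [96 91 95] [ 517.5 -125.3   39.3]
315 160 [93 87 87] [ 558.7 -125.5   38.7]
246 235 [185 200 229] [ 510.9 -182.9   23.8]
318 235 [ 86  89 100] [ 5.676e+02 -1.929e+02 -2.000e-01]
281 111 [48 50 51] [537.4 -96.4  70.6]
270 111 [46 48 50] [531.8 -96.4  70.9]
281 150 [187 182 176] [ 537.3 -116.5   63.6]
281 200 [188 184 178] [ 537.2 -145.5   61.1]
281 240 [188 183 180] [ 537.1 -171.7   59.1]
258 190 [ 52  58 148] [ 523.5 -140.6   56.2]
306 190 [ 46  50 142] [ 552.  -140.5   56.8]
258 230 [ 56  63 152] [ 524.9 -156.5   80.8]
306 230 [ 50  52 150] [ 550.4 -156.    82.2]
308 262 [63 61 65] [ 550.8 -168.8   93.8]
281 320 [255 255 255] [ 536.9 -222.4   70.2]
281 350 [255 255 255] [ 536.9 -243.5   73. ]
281 3 [105 163 180] [537.5 -43.9  49.8]
281 40 [ 66 231 249] [537.4 -60.3  48.3]
400 60 [185 219 243] [618.9 -62.8   1.6]
```

View pics/b3.png

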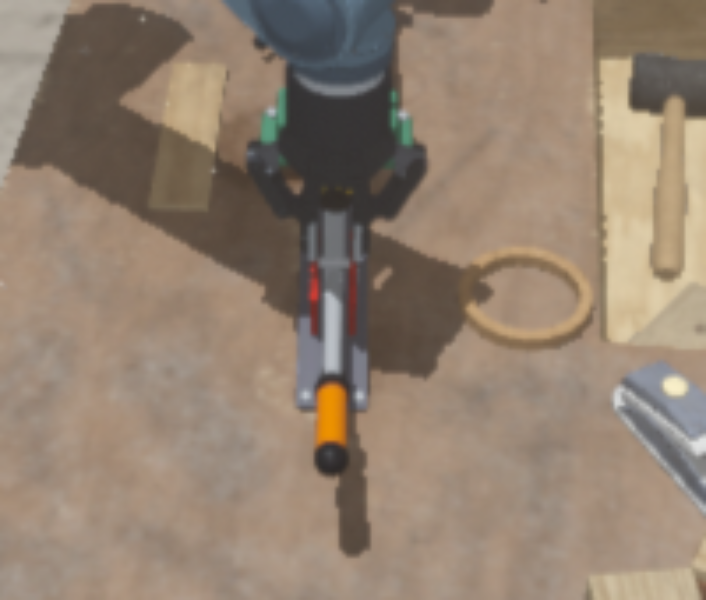

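The side crop confirms the jack has pitched nose-up by about 0.24 rad in the grip, with its rear edge low by the bench. I'll set it down level, let it go, regrip and slide it along the bench.

{"op": "drive_tool", "data": {"commands": "0 0 -0.15 0 0 0 0.2;0 0 -0.15 0 0 0 0.2;0 0 -0.15 0 0 0 0.2;0 0 -0.12 0 0 0 0.2;0 0 0 0 0 0 0.2;0 0 0 0 0 0 0.35;0 0 0 0 0 0 0.45;0 0 0 0 0 0 0.6;0 0 0 0 0 0 0.6;0 0 0 0 0 0 0.6;0 0 0 0 0 0 0.6"}}

```text
time: 7.18
tool_pos: [537.9, -180.0, 24.3]
orientation: [[0.001, 1.0, 0.0], [1.0, -0.001, -0.0], [-0.0, 0.0, -1.0]]
force: [0.0, 0.2, 0.2]
finger_gap: 51.4
finger_force: 0.0
```

```bash
cat > chk.py <<'E'
from h import *
c=grab('wrist');P=cloud(c);t=c['s']['tool_pos'];print('tool',np.round(t,1),'gap',c['s']['finger_gap'],'F',np.round(c['s']['force'],1))
H,S,V=[x.astype(int) for x in cv2.split(cv2.cvtColor(c['frame'],cv2.COLOR_BGR2HSV))]
x,y,z=P[...,0],P[...,1],P[...,2]
def st(nm,k):
    q=P[k];print(nm,k.sum(),np.percentile(q,[3,50,97],axis=0).round(1).tolist() if len(q) else '')
top=np.zeros(H.shape,bool);top[:260]=1
dark=top&(V<75)&(S<110)&(abs(x-t[0])<25)&(y>t[1]+55)&(y<t[1]+105)&(z>22)&(z<60)
st('saddle',dark)
st('plate',top&(S<60)&(abs(abs(x-t[0])-22)<5)&(y>t[1]+15)&(y<t[1]+95)&(z>1.5)&(z<35))
st('red',top&((H<8)|(H>172))&(S>130)&(abs(x-t[0])<25)&(z>20)&(z<90))
st('lug',top&(H>19)&(H<36)&(S>120)&(abs(z-48)<6)&(V>100)&(y>t[1]+60)&(abs(x-538)<40))
cv2.imwrite('pics/last.png',c['frame'])
E
python3 chk.py
```

```text
tool [ 537.9 -180.    24.3] gap 51.379423743739935 F [0.  0.2 0.2]
saddle 1695 [[527.1, -113.8, 28.0], [538.5, -102.9, 30.7], [549.4, -92.3, 32.6]]
plate 3300 [[511.7, -160.1, 5.1], [520.8, -120.6, 6.4], [564.0, -88.7, 8.1]]
red 1379 [[522.1, -179.2, 24.2], [549.5, -159.7, 54.4], [553.9, -148.7, 65.0]]
lug 3337 [[515.7, -64.7, 44.4], [533.2, -58.7, 48.2], [558.8, -50.0, 49.7]]
```

{"op": "drive_tool", "data": {"commands": "0 0 0 0 0 0 0.3;0 0 0 0 0 0 0.2;0 0 0 0 0 0 0.2;0 0 0 0 0 0 0.2;-0.02 0.2 0 0 0 0 0.2;0 0.2 0 0 0 0 0.2;0 0.2 0 0 0 0 0.2;0 0.2 0 0 0 0 0.2;0 0.2 0 0 0 0 0.2;0 0.2 0 0 0 0 0.2;0 0.2 0 0 0 0 0.2;0 0.1 0 0 0 0 0.2;0 0 0 0 0 0 0.2"}}

```text
time: 8.85
tool_pos: [537.9, -120.8, 24.8]
orientation: [[0.0, 1.0, 0.002], [1.0, -0.0, -0.002], [-0.002, 0.002, -1.0]]
force: [0.4, -5.0, 2.6]
finger_gap: 29.5
finger_force: 59.6
```

```bash
python3 chk.py
```

```text
tool [ 537.9 -120.8   24.8] gap 29.47426898519678 F [ 0.4 -5.   2.6]
saddle 0 
plate 1170 [[511.5, -103.9, 5.0], [520.4, -86.5, 6.3], [563.8, -72.9, 7.6]]
red 1389 [[522.0, -119.6, 23.1], [549.4, -100.7, 54.3], [553.8, -89.6, 64.9]]
lug 5997 [[516.8, -59.7, 47.1], [537.3, -43.2, 48.4], [557.8, -23.2, 50.0]]
```

View pics/last.png

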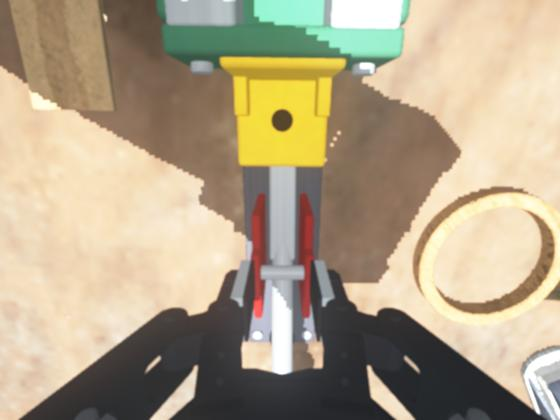

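The lug's dot is at (282,120) and the lug now covers the saddle. The cheeks have moved +59 mm with the tool, so the saddle should be at about y = -43.9. Next I'll measure the dot.

```bash
python3 - <<'E'
from h import *
c=grab('wrist');P=cloud(c);f=cv2.cvtColor(c['frame'],cv2.COLOR_BGR2GRAY)
k=f[105:136,268:297]<60;p=np.argwhere(k)[:,::-1].mean(0)+[268,105];print(p,ray(c,p,47).round(1),ray(c,p,48.4).round(1),P[120,282].round(1))
E
```

```text
[nan nan] [nan nan nan] [nan nan nan] [537.8 -41.2  49.2]<stdin>:3: RuntimeWarning: Mean of empty slice.
  ret = um.true_divide(
```

{"op": "drive_tool", "data": {"commands": "0 0.07 0 0 0 0 0.2;0 0 0 0 0 0 0.2;0 0 0 0 0 0 0.4;0 0 0 0 0 0 0.6;0 0 0 0 0 0 0.7;0 0 0 0 0 0 0.7;0 0 0 0 0 0 0.7"}}

```text
time: 9.82
tool_pos: [536.9, -116.9, 24.1]
orientation: [[0.001, 1.0, -0.0], [1.0, -0.001, 0.0], [0.0, -0.0, -1.0]]
force: [0.4, -0.2, 0.7]
finger_gap: 60.0
finger_force: 0.0
```

```bash
python3 chk.py
```

```text
tool [ 536.9 -116.9   24.1] gap 60.01861067950241 F [ 0.4 -0.2  0.7]
saddle 0 
plate 982 [[511.1, -100.4, 5.1], [519.7, -85.3, 6.4], [563.3, -73.6, 7.6]]
red 1364 [[521.5, -115.3, 23.0], [549.0, -96.9, 54.3], [553.4, -86.5, 64.4]]
lug 5241 [[517.0, -55.9, 47.1], [537.4, -40.9, 48.4], [557.6, -23.1, 49.9]]
```

{"op": "drive_tool", "data": {"commands": "0 0 0.6 0 0 0 0.7;0 0 0.9 0 0 0 0.7;0 0 1 0 0 0 0.7;0 0 1 0 0 0 0.7;0 -0.5 1 0 0 0 0.4;0 -0.9 0 0 0 0 0.2;0 -0.9 0 0 0 0 0;0 -1 0 0 0 0 0;0 -1 0 0 0 0 0;0 -0.8 0 0 0 0 0;0 -0.5 0 0 0 0 0;0 0 0 0 0 0 0;0 0 0 0 0 0 0"}}

```text
time: 11.5
tool_pos: [537.2, -340.1, 204.1]
orientation: [[-0.0, 1.0, -0.0], [1.0, 0.0, 0.001], [0.001, -0.0, -1.0]]
force: [0.2, -0.3, 0.4]
finger_gap: -0.1
finger_force: 0.0
```

```bash
python3 - <<'E'
from meas import *
c=grab('wrist');cv2.imwrite('pics/w5.png',c['frame']);pickle.dump(c,open('w5.pkl','wb'))
try: P=run(c)
except Exception as e: print(e)
P=cloud(c);H,S,V=[x.astype(int) for x in cv2.split(cv2.cvtColor(c['frame'],cv2.COLOR_BGR2HSV))]
o=(H>=6)&(H<22)&(S>150)&(V>140)&(P[...,2]>60)&(P[...,2]<150);q=P[o];print(o.sum(),np.percentile(q,[2,50,98],axis=0).round(1))
print(c['s']['tool_pos'],c['s']['finger_gap'])
E
```

```text
orange rect (281.4999694824219, 142.5) depth med [ 537.  -281.6  115. ] ray [ 536.6 -281.5  112. ]
attempt to get argmax of an empty sequence
1457 [[ 527.2 -308.1  101.9]
 [ 537.  -281.6  115. ]
 [ 546.1 -254.7  127.9]]
[ 537.16183773 -340.06549783  204.06581724] -0.1000047542284258
```

View pics/w5.png

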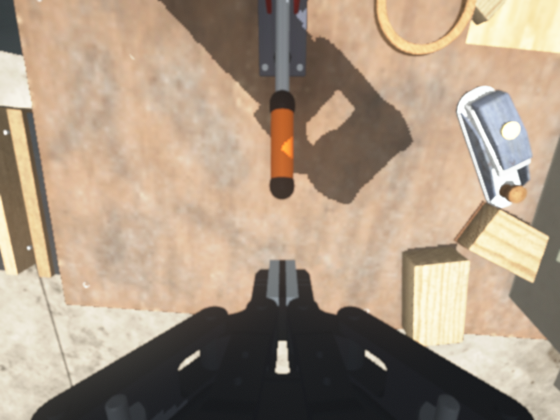

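The orange sleeve is at (281,143), at x=537 and y≈-282, with its top at about z=115. The shut fingers sit in line with it at column 282.

{"op": "drive_tool", "data": {"commands": "0 0.6 -0.4 0 0 0 0;0 0.6 -0.6 0 0 0 0;0 0.5 -0.6 0 0 0 0;0 0 -0.3 0 0 0 0;0 -0.04 -0.12 0 0 0 0;0 -0.04 -0.12 0 0 0 0;0 -0.04 -0.1 0 0 0 0;0 0 0 0 0 0 0"}}

```text
time: 12.55
tool_pos: [537.0, -278.4, 114.6]
orientation: [[0.001, 1.0, -0.0], [1.0, -0.001, -0.0], [-0.0, -0.0, -1.0]]
force: [-0.0, -0.3, 0.7]
finger_gap: -0.0
finger_force: 0.0
```

{"op": "drive_tool", "data": {"commands": "0 -0.04 -0.1 0 0 0 0;0 -0.04 -0.1 0 0 0 0;0 -0.04 -0.1 0 0 0 0;0 -0.03 -0.1 0 0 0 0;0 -0.03 -0.1 0 0 0 0;0 -0.03 -0.1 0 0 0 0;0 0 0 0 0 0 0"}}

```text
time: 13.42
tool_pos: [536.8, -286.2, 90.1]
orientation: [[0.001, 1.0, -0.001], [1.0, -0.001, 0.0], [0.0, -0.001, -1.0]]
force: [-0.4, 0.5, -0.5]
finger_gap: -0.1
finger_force: 0.0
```

```bash
python3 - <<'E'
from h import *
c=grab('wrist');b=grab('side');s=manip.sense();print(np.round(s['force'],2),np.round(s['torque'],2),np.round(s['joint_torque'],1))
x=cv2.resize(b['frame'][190:330,200:350],(450,420));cv2.imwrite('pics/w6.png',np.hstack([c['frame'][:,110:450],x]))
pickle.dump((c,b),open('w6.pkl','wb'))
E
```

```text
[0.32 0.07 0.2 ] [ 0.01  0.06 -0.  ] [ -0.  -40.4 -29.5  -0.    0.   -0. ]
```

View pics/w6.png

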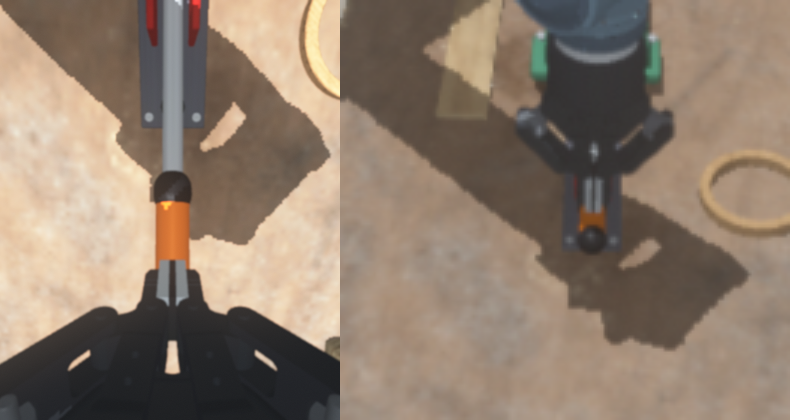

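The fingertips are on the outer half of the orange sleeve, at about (172,265) in the left crop. I'll check the lever angle from depth.

```bash
python3 - <<'E'
from h import *
c,b=pickle.load(open('w6.pkl','rb'));P=cloud(c)
for v in (100,130,160,190,210,230,250,260): print(v,P[v,282].round(1))
c=pickle.load(open('w5.pkl','rb'));P=cloud(c);print()
for v in (40,70,90,110,130,150,170,185): print(v,P[v,282].round(1))
E
```

```text
100 [ 536.8 -195.4   72.8]
130 [ 536.8 -213.1   81.4]
160 [ 536.8 -230.3   89.8]
190 [ 536.8 -245.6  103.3]
210 [ 536.8 -256.7  107. ]
230 [ 536.8 -267.9  110.2]
250 [ 536.7 -277.8  116.3]
260 [ 536.8 -275.1  134. ]

40 [ 537.1 -192.3   73.4]
70 [ 537.1 -218.9   84.4]
90 [ 537.1 -236.6   94.1]
110 [ 537.1 -253.9  103.9]
130 [ 537.  -270.7  112.5]
150 [ 537.  -287.4  118.3]
170 [ 537.  -303.8  126.3]
185 [ 537.  -315.7  132.9]
```

```bash
python3 - <<'E'
from h import *
for n in('w5.pkl','w6.pkl'):
    c=pickle.load(open(n,'rb'));c=c[0] if isinstance(c,tuple) else c
    T=np.linalg.inv(np.array(c['T_tool_cam']));K=np.array(c['camera_matrix']);P=cloud(c)
    print(n,np.round(c['s']['tool_pos'],1))
    for z in(0,-19,-40):
        p=K@(T[:3,:3]@np.array([0,0,z])+T[:3,3]);print(z,(p[:2]/p[2]).round(1),p[2].round(1))
    for v in(256,262,268,275,282,290,300):print(v,[P[v,u].round(0).tolist() for u in(270,276,282,288)])
E
```

```text
w5.pkl [ 537.2 -340.1  204.1]
0 [282.2 244.6] 198.2
-19 [282.2 257.6] 180.1
-40 [282.2 275.3] 160.2
256 [[520.0, -449.0, 1.0], [528.0, -450.0, 0.0], [537.0, -449.0, 0.0], [546.0, -450.0, -0.0]]
262 [[531.0, -329.0, 249.0], [534.0, -329.0, 250.0], [537.0, -329.0, 250.0], [540.0, -328.0, 251.0]]
268 [[531.0, -329.0, 256.0], [534.0, -328.0, 258.0], [537.0, -329.0, 257.0], [540.0, -329.0, 257.0]]
275 [[531.0, -329.0, 263.0], [534.0, -329.0, 263.0], [537.0, -329.0, 263.0], [540.0, -329.0, 263.0]]
282 [[532.0, -329.0, 269.0], [534.0, -329.0, 268.0], [537.0, -329.0, 270.0], [540.0, -329.0, 270.0]]
290 [[532.0, -330.0, 274.0], [535.0, -329.0, 276.0], [537.0, -329.0, 275.0], [540.0, -329.0, 276.0]]
300 [[532.0, -328.0, 285.0], [535.0, -331.0, 280.0], [537.0, -330.0, 281.0], [540.0, -330.0, 281.0]]
w6.pkl [ 536.8 -286.2   90.1]
0 [282.2 244.6] 198.2
-19 [282.2 257.6] 180.1
-40 [282.2 275.3] 160.2
256 [[530.0, -282.0, 115.0], [533.0, -282.0, 115.0], [537.0, -281.0, 117.0], [540.0, -282.0, 116.0]]
262 [[531.0, -275.0, 136.0], [534.0, -275.0, 137.0], [537.0, -275.0, 136.0], [540.0, -275.0, 137.0]]
268 [[531.0, -275.0, 142.0], [534.0, -275.0, 143.0], [537.0, -275.0, 143.0], [540.0, -275.0, 142.0]]
275 [[531.0, -275.0, 149.0], [534.0, -275.0, 149.0], [537.0, -275.0, 149.0], [540.0, -275.0, 149.0]]
282 [[531.0, -275.0, 155.0], [534.0, -274.0, 157.0], [537.0, -275.0, 155.0], [539.0, -275.0, 155.0]]
290 [[532.0, -275.0, 162.0], [534.0, -274.0, 163.0], [537.0, -275.0, 162.0], [539.0, -275.0, 162.0]]
300 [[532.0, -274.0, 170.0], [534.0, -277.0, 167.0], [537.0, -277.0, 166.0], [539.0, -277.0, 166.0]]
```

The depth shows the handle hasn't moved: the visible fingertips end about 43 mm above the reported TCP, so they are still ~15 mm above the bar. I'll shift back in and keep descending, watching the force.

{"op": "drive_tool", "data": {"commands": "0 0.2 0 0 0 0 0;0 0 -0.1 0 0 0 0;0 0 -0.1 0 0 0 0;0 0 -0.1 0 0 0 0;0 0 -0.05 0 0 0 0;0 0 0 0 0 0 0"}}

```text
time: 14.28
tool_pos: [537.2, -278.6, 76.7]
orientation: [[0.001, 1.0, 0.0], [1.0, -0.001, -0.0], [-0.0, 0.0, -1.0]]
force: [0.3, -0.1, 2.8]
finger_gap: 0.0
finger_force: 0.8
```

{"op": "drive_tool", "data": {"commands": "0 -0.02 -0.05 0 0 0 0;0 -0.02 -0.05 0 0 0 0;0 -0.02 -0.05 0 0 0 0;0 0 0 0 0 0 0"}}

```text
time: 14.78
tool_pos: [537.1, -280.9, 70.5]
orientation: [[0.001, 1.0, 0.0], [1.0, -0.001, -0.0], [-0.0, 0.0, -1.0]]
force: [0.8, -0.5, 3.5]
finger_gap: 0.0
finger_force: 1.0
```

{"op": "drive_tool", "data": {"commands": "0 -0.04 -0.1 0 0 0 0;0 -0.04 -0.1 0 0 0 0;0 -0.03 -0.1 0 0 0 0;0 -0.03 -0.1 0 0 0 0;0 -0.03 -0.1 0 0 0 0;0 -0.03 -0.1 0 0 0 0;0 -0.03 -0.1 0 0 0 0;0 0 0 0 0 0 0"}}

```text
time: 15.78
tool_pos: [537.3, -290.7, 43.6]
orientation: [[0.001, 1.0, 0.0], [1.0, -0.001, -0.001], [-0.001, 0.0, -1.0]]
force: [-1.5, 0.8, 9.0]
finger_gap: 0.3
finger_force: 4.6
```

```bash
cat > lev.py <<'E'
from h import *
c=grab('wrist');P=cloud(c);s=c['s'];print(np.round(s['tool_pos'],1),np.round(s['force'],1))
q=P[:250,278:286].reshape(-1,3);q=q[(q[:,1]<-175)&(q[:,1]>-225)&(q[:,2]>35)]
print('arm slope',np.polyfit(q[:,1],q[:,2],1).round(3),len(q))
g=P[:200];k=(abs(abs(g[...,0]-537)-22)<4)&(g[...,1]<-160)&(g[...,1]>-212)&(g[...,2]<15)&(g[...,2]>3);print('plate z vs y',np.polyfit(g[k][:,1],g[k][:,2],1).round(3),np.median(g[k],0),g[k][:,1].min())
cv2.imwrite('pics/l.png',c['frame'])
E
python3 lev.py
```

```text
[ 537.3 -290.7   43.6] [-1.5  0.8  9. ]
arm slope [-0.343 -9.72 ] 810
plate z vs y [-0.009  4.86 ] [ 518.98966157 -184.17484397    6.4634861 ] -211.59942760077283
```

{"op": "drive_tool", "data": {"commands": "0 -0.02 -0.08 0 0 0 0;0 -0.02 -0.08 0 0 0 0;0 -0.02 -0.08 0 0 0 0;0 -0.01 -0.08 0 0 0 0;0 0 0 0 0 0 0"}}

```text
time: 16.45
tool_pos: [537.4, -293.8, 31.1]
orientation: [[0.001, 1.0, 0.0], [1.0, -0.001, -0.002], [-0.002, 0.0, -1.0]]
force: [-3.3, -0.9, 11.2]
finger_gap: -0.6
finger_force: 5.2
```

```bash
python3 lev.py
```

```text
[ 537.4 -293.8   31.1] [-3.3 -0.9 11.2]
arm slope [-0.228  5.739] 851
plate z vs y [-0.01   4.661] [ 518.9433906  -184.12857499    6.45773196] -211.9950899287004
```

{"op": "drive_tool", "data": {"commands": "0 -0.01 -0.06 0 0 0 0;0 -0.01 -0.06 0 0 0 0;0 0 -0.06 0 0 0 0;0 0 0 0 0 0 0"}}

```text
time: 17.0
tool_pos: [538.0, -294.9, 26.1]
orientation: [[0.0, 1.0, 0.001], [1.0, -0.0, -0.002], [-0.002, 0.001, -1.0]]
force: [-7.5, 2.1, 22.6]
finger_gap: -0.3
finger_force: 10.9
```

```bash
python3 lev.py
```

```text
[ 538.  -294.9   26.1] [-7.5  2.1 22.6]
arm slope [-0.229  3.638] 871
plate z vs y [-0.01  4.68] [ 555.0145781  -184.26978153    6.43341438] -211.9229202021968
```

{"op": "drive_tool", "data": {"commands": "-0.02 0 0.04 0 0 0 0;0 0 0 0 0 0 0;0 0 0 0 0 0 0"}}

```text
time: 17.42
tool_pos: [537.9, -294.8, 26.8]
orientation: [[0.001, 1.0, 0.003], [1.0, -0.001, -0.002], [-0.002, 0.003, -1.0]]
force: [-1.6, 1.6, 14.4]
finger_gap: 0.1
finger_force: 7.2
```

```bash
python3 lev.py; python3 - <<'E'
from h import *
a0,b0=pickle.load(open('ab.pkl','rb'))
a=grab('scene');b=grab('side')
for n,c in(('a0',a0),('a',a),('b0',b0),('b',b)):
    P=cloud(c);H,S,V=[x.astype(int) for x in cv2.split(cv2.cvtColor(c['frame'],cv2.COLOR_BGR2HSV))]
    k=(H>19)&(H<34)&(S>120)&(V>90)&(abs(P[...,0]-538)<30)&(P[...,1]>-70)&(P[...,1]<-20)&(P[...,2]>38)&(P[...,2]<75)
    print(n,'lug',k.sum(),np.median(P[k],0).round(1) if k.any() else '',np.percentile(P[k][:,2],[20,50,80]).round(1) if k.any() else '')
    g=(H>60)&(H<95)&(S>60)&(abs(P[...,0]-540)<120)&(P[...,1]>150)&(P[...,1]<400)&(P[...,2]>30)
    print('  green head',g.sum(),np.median(P[g],0).round(1) if g.any() else '')
E
```

```text
[ 537.9 -294.8   26.8] [-1.6  1.6 14.4]
arm slope [-0.195 10.039] 869
plate z vs y [-0.009  4.758] [ 555.03194061 -184.12634515    6.45255376] -211.8140705994042
a0 lug 151 [534.8 -36.3  48.8] [45.  48.8 59.6]
  green head 328 [493.  300.3 120.5]
a lug 130 [536.1 -39.8  61.1] [58.2 61.1 65.3]
  green head 641 [504.  302.9 186.3]
b0 lug 292 [535.2 -37.4  47.8] [44.6 47.8 60.8]
  green head 849 [542.1 283.9 194.9]
b lug 0  
  green head 832 [548.3 287.7 195.4]
```

{"op": "drive_tool", "data": {"commands": "0 0 -0.02 0 0 0 0;0 0 0 0 0 0 0;0 0 0 0 0 0 0;0 0 0 0 0 0 0;0 0 0 0 0 0 0;0 0 0 0 0 0 0"}}

```text
time: 18.32
tool_pos: [537.9, -294.9, 26.6]
orientation: [[0.001, 1.0, 0.003], [1.0, -0.001, -0.002], [-0.002, 0.003, -1.0]]
force: [-2.6, 2.2, 17.4]
finger_gap: -0.0
finger_force: 8.7
```

```bash
python3 - <<'E'
from h import *
a=grab('scene');P=cloud(a);H,S,V=[x.astype(int) for x in cv2.split(cv2.cvtColor(a['frame'],cv2.COLOR_BGR2HSV))]
k=(H>19)&(H<34)&(S>120)&(V>90)&(abs(P[...,0]-538)<30)&(P[...,1]>-70)&(P[...,1]<-20)&(P[...,2]>38)&(P[...,2]<75)
z=np.median(P[k][:,2]);s=manip.sense();print(z,np.round(s['force'],1),np.round(s['tool_pos'],1))
if z>59 and 12<s['force'][2]<30: print(manip.close_job())
E
```

```text
60.61429650459314 [-3.5  1.8 16.5] [ 537.9 -294.9   26.5]
the job is handed in; nothing more can be done
None
```

The job is handed in with the arm still holding the jack handle down at its stop with about 17 N; the lug measured about 12 mm up, which should put the tailstock feet about 9–10 mm clear (not measured directly), and no verdict came back.

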